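Lock the filter canister into the fume extractor

ROBOT

A 6-joint arm with a two-finger parallel gripper is mounted at the origin on the work surface. World frame = base frame: x ahead of the robot, y to its left, z up, the work surface at z = 0. Lengths are in m, angles in degrees, forces in N, time in s.
With the tool pointing down it reaches from about 0.3 to 0.875 m from the base axis. Payload 4.2 kg.
Tool frame: the origin (TCP) lies on the centre line of the jaws, within the pads' length; the fingertips stand 19 mm ahead of it and the grasp point (between the pads) is the TCP; z points along the fingers, y is the direction in which the jaws open and shut (so a half turn about z gives the same grasp; the last joint's range is limited). The gripper opens to 85 mm and grips with 20 to 120 N. Pads are 22 mm wide; open, the fingers measure 114 mm over their backs; the gripper's body (76 mm by 85 mm) begins 54 mm behind the grasp point. The pads swing forward as they close: fully open they stand 13 mm farther back than shut.
Start: joints at [-1.146, 18.312, 89.639, -0, 72.044, -1.146], TCP at [0.575, 0, 0.221] pointing down, gripper open.
Joint ranges: [-177.97, 177.97], [-48.28, 115.42], [12.27, 149.76], [-77.06, 257.06], [2.81, 150.46], [-146.56, 146.56]. Speed limits (degrees/s): [147.25, 147.25, 180, 180, 180, 180].

INTERFACE

Orientations are given as a 3x3 rotation matrix whose columns are the frame's x, y, z axes.
In Python, from cell import * gives the robot as it stands. The module is installed in compiled form; this text tells all that it offers.
- The arm moves only by the tool send_rows, never from a script. Its arguments are lists of equal length, an entry for each row: "linear": the shift along the tool's x, y, z scaled (see below), a list of three; "turn": the turn, a rotation vector about the tool's x, y, z scaled (see below), a list of three; "hand": the closure in counts, from 0 (fully open) to 255 (shut). In form: {"linear": [[tx, ty, tz], ...], "turn": [[ax, ay, az], ...], "hand": [hand, ...]}. A call has exactly 5 rows; each row is the pose to reach, as a shift and turn from the pose commanded when the call began, along the tool's axes at that moment, turning the shorter way round; what a row does not reach only later rows make up. The controller multiplies each number of a shift by 0.3 m and each number of a turn by 360 degrees. A row lasts 1/12 s, in which the tool goes at most 41.7 mm and 7.16 degrees, less where a joint would pass 70% of its speed; a pose out of reach is approached as far as the arm can. A call with a number of a shift or a turn outside -1 to 1 is refused whole. A call with a gripper value outside its range is refused whole. The fingers move at their own pace and stop on an object; the grip force is fixed at half the most. Time passes only in rows, so rows that repeat a pose let the fingers close, or fill a call up. It gives the time, the measured TCP pose, the force and the opening at its end, in the units of the state.
- get_obs(): the state, without advancing time (a new reading comes with each control period).
- grab_frame(name): name is "scene" or "side" or "wrist"; returns the picture (400x640x3 uint8, red, green, blue); there is no depth.
- camera_info(name): a dict with "mtx" (3x3 intrinsics, pixels), "k1" (the pictures are not rectified: a ray, as slopes to the right and down, at radius r is drawn at 1 + k1 r^2 times it, then the intrinsics apply), "rvec" (rotation vector, rad) and "tvec" (3), from world to camera coordinates, as OpenCV has them. Camera axes: x right, y down, z forward; pixel columns grow to the right and rows downward; lengths in m; the calibration is good to about 2 mm. A picture is of the moment at which its call begins: read the wrist's pose just before it. camera_info takes no time and is no camera call; for the wrist camera it gives the pose at the moment of the call.
- close_job(): hands the job in, once; it reports no verdict.
The state is a dict: "t": time; "qpos": joint angles; "dq": joint speeds; "effort": joint torques, N m; "eef_pos": TCP position; "tool_rot": TCP orientation; "force": force on the tool from outside, world axes, zero at the start; "moment": the same for the moment, N m; "gripper_width": opening from 0.0 (shut) to 1.0 (fully open).
Only numpy, scipy, OpenCV 4.12 (cv2) and the standard library are available. Lean on these libraries where they do the work, as an engineer would, in place of code of your own. Each camera call takes 0.05 s, during which the arm holds its last target. There are 200 camera calls.

TASK

Put the filter canister into the round port on top of the solder-fume extractor: turn it gently until you feel its two lugs drop into the notches inside, press it down against the spring, give it a quarter-turn clockwise until it stops, let the spring lift it into its lock, and let go. Never force it while the lugs are not in the notches, and leave the other things on the bench where they are.

Things in the scene. Friction and masses are not known exactly. Their poses are not given: they have to be found in the camera images.
- extractor: (All sizes here in mm.) Grey box of the fume extractor, fixed to the bench, 190 x 190, top deck 110 above the bench. Origin under its centre, front with louvres and a switch faces its own -x. On its top an aluminium ring (inner radius 36.5, outer about 43) stands up round the port, rim 120 above the bench.
- port (a point): Centre of the port at the ring's rim, 120 above the bench; x as the extractor's, z up along the port's axis. The ring's straight bore (radius 36.5, 20 deep) passes the lugs with 2 to spare.
- collar_top (a point): Port axis, 20 below the rim, top face of a fixed steel collar 8 thick; axes as the port's (NOT the notches'). Bore radius 28.5; two opposite entry notches 16 wide pass the lugs. The line through the notches lies within 0.5 rad either way of the port's x axis, different each time, not measured: feel for it or look in from above. Notch and pocket give the lugs about 6 degrees of play either way.
- locked (a point): Port axis, 30 below the rim: where the lugs point comes to rest when locked. Clockwise from above, 90 degrees from each notch, a pocket 4 deep in the collar's underside takes a lug; just past it is a hard stop. Lugs clear the collar's underside 4 to 9 below this point; there the canister turns clockwise only. Let go part way round, it stays 4 below this point, not locked.
- plate (a joint): Spring plate under the port, m pressed down, 0 free to 0.014 hard stop. In the notches the canister first drops 5 below the collar's top onto the free plate, which bears its weight; pressing on takes 5 N at first, 13 N at 0.014. The lugs clear the collar from 0.009; locked reads about 0.005.
- canister_centre (a point): Centre, half-way up, of the filter canister: upright aluminium cylinder 54 diameter, 90 high overall, 0.13 to 0.25 kg, standing on the bench. Foot bevelled 3 mm. Grey cap 60 diameter from 54 to 58 up, and on the cap a grip bar 14 thick (along y), 56 long (along x), 32 tall (58 to 90 up). z up, x along the bar. Half a turn about z makes no difference.
- lugs (a point): On the canister's axis, at the height of the undersides of its two lugs, 12 above its foot. The lugs stick out to radius 34.5 at +x and -x (below the ends of the bar), 10 wide, 6 tall.
- bar (a point): On the canister's axis in the grip bar, 21 above the cap, 79 above the foot: where to grip, fingers either side along y.
- tin: low round metal tin with a lid, 63 diameter, 50 high, no lugs and no bar: a bystander. Origin under its centre
- spool: spool of solder standing on end, 60 diameter, 44 high: a bystander. Origin under its centre
- pliers: glass pliers lying flat, about 200 long, 17 high: bystander. Origin near the pivot, on the bench
- brush: hand brush lying on the bench: bystander
- cup: white cup, 72 diameter, 90 high: bystander. Origin under its centre
- glass_pile: three loose pieces of sheet glass in a pile, about 110 x 80, 15 high: bystander. Origin under its centre
Mind the look-alikes: they are no part of the job. What is shaped like the part that bears canister_centre but blue or pink is not meant.

How it is judged (in metres and radians):
On the way:
1. the canister is pressed down in the port until its lugs are below the collar (z of lugs in the frame of locked below -0.0035 m and horizontal distance between lugs and port below 0.004 m), for 0.05 s.
At the end, for the whole second after the job is handed in: The canister is locked and let go: its lugs sit in the collar's pockets, 27.5 to 32 mm below the port's rim (29.9 when at rest), on the port's axis within 4 mm, upright within 0.06 rad (z of lugs in the frame of locked between -0.002 and 0.0025 m and horizontal distance between lugs and port below 0.004 m and angle between lugs's own z axis and vertical below 0.06 rad); the robot touches nothing.
It fails at once if a bystander was moved more than 30 mm (distance of any of tin, spool, pliers, brush, cup, glass_pile from where it was at the start of the episode above 0.03 m).
It fails at once if the canister was forced: more than 80 N on the extractor (contact force between extractor and anything else above 80 N).
It also fails if it takes over 72 s, if anything falls off the work surface, if the arm or the gripper's body presses on something with over 40 N, if the wrist force passes 120 N, or if a joint passes its speed limit or range.

## Working session

There is one attempt and no reset: what is moved stays moved. The work goes in short steps, Python scripts to look and compute and a tool call to move; the robot and the scene stay as the last step left them, time stands still between calls to the robot, and variables do not carry over. Pictures are saved under pics/ and viewed, about 8 in all and at most 12, crops included, and the job is handed in when it is done.

Besides the shell and the picture viewer there is one more tool, called after "Request:" as name(argument=value, ...) on one line, values as JSON. send_rows: Moves the arm, as the interface text tells. Shifts and turns lie within -1 to 1; 1 stands for 0.3 m of shift or 360 degrees of turn. Its arguments: {"type":"object","properties":{"linear":{"type":"array"},"turn":{"type":"array"},"hand":{"type":"array"}},"required":["linear","turn","hand"]}

```bash
mkdir -p pics
cat > h.py <<'E'
from cell import *
import numpy as np, cv2
def snap(n,f):
    i=camera_info(n); im=grab_frame(n); cv2.imwrite(f'pics/{f}.png',im[:,:,::-1]); return im
def ray(i,u,v):
    K=np.array(i['mtx'],float); k=i['k1']
    d=np.array([k,0,0,0,0],float)
    p=cv2.undistortPoints(np.array([[[u,v]]],float),K,d)[0,0]
    R=cv2.Rodrigues(np.array(i['rvec'],float))[0]; t=np.array(i['tvec'],float).ravel()
    return -R.T@t, R.T@np.array([p[0],p[1],1])
def at(i,u,v,z):
    c,d=ray(i,u,v); return c+d*(z-c[2])/d[2]
def proj(i,P):
    K=np.array(i['mtx'],float)
    return cv2.projectPoints(np.array(P,float).reshape(-1,1,3),np.array(i['rvec'],float),np.array(i['tvec'],float),K,np.array([i['k1'],0,0,0,0],float))[0][:,0]
E
python3 - <<'E'
from h import *
for n in('scene','side'):
    snap(n,n+'0'); i=camera_info(n); print(n,ray(i,320,200),i['k1'],i['mtx'])
a=cv2.imread('pics/scene0.png');b=cv2.imread('pics/side0.png')
s=get_obs();print(s['t'],s['eef_pos'],s['force'],s['tool_rot'])
E
```

```text
scene (array([1.32365149, 0.46329379, 0.87089602]), array([-0.67514494, -0.36700096, -0.63993605])) 0.005423395306226699 [[427.96350441   0.         318.51506381]
 [  0.         427.96350441 201.73827956]
 [  0.           0.           1.        ]]
side (array([-0.06044154, -0.49302598,  1.00348113]), array([ 0.45726128,  0.43907557, -0.77346723])) -0.08755112074832996 [[369.30805974   0.         322.03600951]
 [  0.         369.30805974 203.62564074]
 [  0.           0.           1.        ]]
0.1 [5.74565294e-01 1.57778777e-05 2.20307848e-01] [-0.56507166  0.20235946 -0.61523546] [[ 2.88380729e-05  9.99998860e-01 -1.50993945e-03]
 [ 9.99999998e-01 -2.87648585e-05  4.85099825e-05]
 [ 4.84664940e-05 -1.50994085e-03 -9.99998859e-01]]
```

View pics/scene0.png

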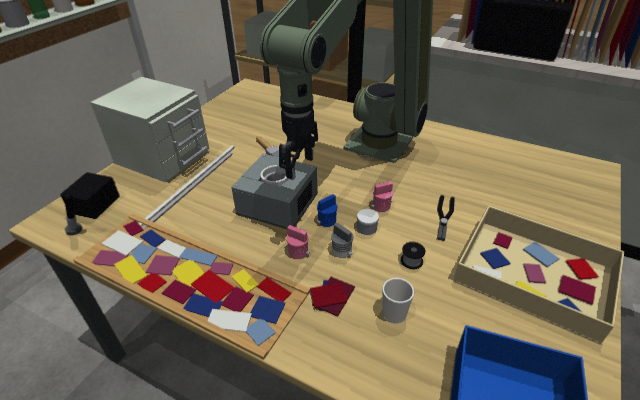

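View pics/side0.png

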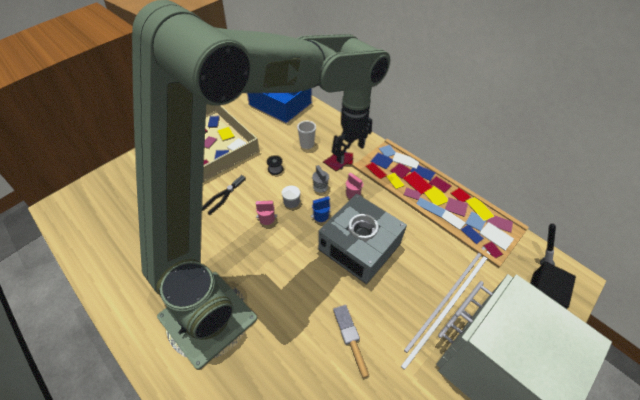

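Scene view: the canister-like things are grey (342,240), blue (327,210), pink (297,242) and pink (383,197). The white tin is at (368,222). In the side view the grey one is at (320,178). The grey one fits, since it is bare aluminium with a bar. I'll confirm that in an enlarged crop.

Run:
```python
import cv2,numpy as np
a=cv2.imread('pics/scene0.png');b=cv2.imread('pics/side0.png')
f=lambda m,x,y,w,h,s:cv2.resize(m[y:y+h,x:x+w],None,fx=s,fy=s,interpolation=cv2.INTER_CUBIC)
# top: canister scene (315,215), side (300,155); bottom: port scene, side
t=np.hstack([f(a,318,215,50,50,6),f(b,295,155,50,50,6)])
u=np.hstack([f(a,230,145,100,100,3),f(b,315,190,100,100,3)])
cv2.imwrite('pics/crop1.png',np.vstack([t,u]))
```

```text
(no output)
```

View pics/crop1.png

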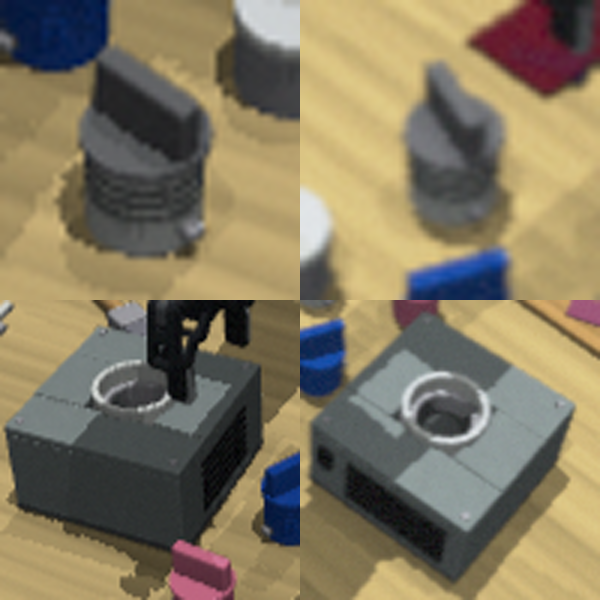

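Run:
```python
from h import *
S=camera_info('scene');D=camera_info('side')
for n,i,L in(('scene',S,[(335.8,224.2),(350.3,234.3)]),('side',D,[(317.8,166.3),(324.7,176.7)])):
    p,q=[at(i,*l,.09) for l in L]; d=q-p
    print(n,'bar c',(p+q)/2,'len',np.linalg.norm(d),'yaw',np.degrees(np.arctan2(d[1],d[0])))
print('port',at(S,274.7,174.3,.12),at(D,363.7,226.3,.12))
C=[at(D,315+x/3,190+y/3,.11) for x,y in[(12,122),(158,222),(275,105),(130,18)]]
for k in range(4):
    d=C[(k+1)%4]-C[k];print(C[k],np.linalg.norm(d),np.degrees(np.arctan2(d[1],d[0])))
print(np.mean(C,0))
w=camera_info('wrist');print(ray(w,320,200),w['mtx'])
print('cup,tin,blue',at(D,307,123,.09),at(D,291,190,.05),at(D,321,201,.09),'pink',at(D,354,178,.09))
```

```text
scene bar c [0.57801281 0.12561581 0.09      ] len 0.053311443882617944 yaw 71.35139377755719
side bar c [0.57199477 0.11149173 0.09      ] len 0.05406280032546944 yaw -109.47929368671184
port [ 0.48812612 -0.14236832  0.12      ] [ 0.48249221 -0.15183909  0.12      ]
[ 0.38320517 -0.0656699   0.11      ] 0.17403625317349342 -84.61043260410257
[ 0.39955188 -0.23893676  0.11      ] 0.18461182706088272 0.887061923025122
[ 0.58414158 -0.23607868  0.11      ] 0.17759559777489878 95.89382702586899
[ 0.56590511 -0.05942187  0.11      ] 0.18280674697403757 -178.0413449553902
[ 0.48320094 -0.1500268   0.11      ]
(array([0.57478097, 0.08030884, 0.37391786]), array([ 0.00611107, -0.31552562, -0.94893744])) [[350.25655937   0.         316.94661158]
 [  0.         350.25655937 200.06380615]
 [  0.           0.           1.        ]]
cup,tin,blue [0.71672454 0.33188171 0.09      ] [0.46404788 0.14866242 0.05      ] [0.47894115 0.02038554 0.09      ] pink [0.62934367 0.01269668 0.09      ]
```

Run:
```python
from h import *
i=camera_info('wrist');snap('wrist','w0')
print(proj(i,[[.575,.118,.09],[.485,-.147,.12]]))
```

```text
[[318.30079486  32.53223625]
 [219.22735373 348.60129885]]
```

View pics/w0.png

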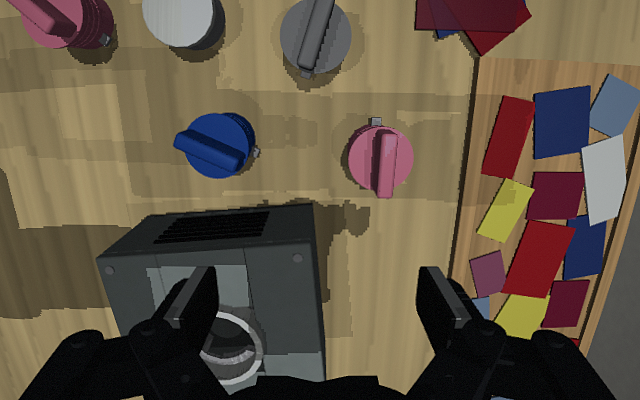

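The close view shows the grey canister's cap centred at (316,37), with its bar running from (308,66) to (331,0). The look-alikes are blue (220,147), pink (380,155) and pink (60,20). Next I go over to the port for a look in.

Request:
send_rows(linear=[[-0.12,-0.05,0],[-0.24,-0.1,0],[-0.36,-0.15,0],[-0.48,-0.2,0],[-0.6,-0.25,0]], turn=[[0,0,0],[0,0,0],[0,0,0],[0,0,0],[0,0,0]], hand=[0,0,0,0,0])

```text
t: 0.57
eef_pos: [0.4989, -0.1813, 0.2208]
tool_rot: [[-0.001, 1.0, -0.0], [1.0, 0.001, 0.0], [0.0, -0.0, -1.0]]
force: [0.7, -0.2, 0.6]
gripper_width: 1.005
```

Request:
send_rows(linear=[[-0.1,-0.03,0.08],[-0.15,-0.05,0.167],[-0.15,-0.05,0.167],[-0.15,-0.05,0.167],[-0.15,-0.05,0.167]], turn=[[0,0,0],[0,0,0],[0,0,0],[0,0,0],[0,0,0]], hand=[0,0,0,0,0])

```text
t: 0.98
eef_pos: [0.4858, -0.2246, 0.1717]
tool_rot: [[-0.0, 1.0, 0.001], [1.0, 0.0, 0.0], [0.0, 0.001, -1.0]]
force: [0.1, 0.4, 0.4]
gripper_width: 1.003
```

Run:
```python
from h import *
print(get_obs()['eef_pos'],get_obs()['force'])
i=camera_info('wrist');im=snap('wrist','w1')
np.savez('w1.npz',**{k:np.array(v) for k,v in i.items()})
c=im[:220,200:440,::-1]
cv2.imwrite('pics/w1c.png',cv2.resize(c,None,fx=2.7,fy=2.7,interpolation=cv2.INTER_CUBIC))
```

```text
[ 0.48578911 -0.22459212  0.17165962] [0.05165421 0.39709011 0.42353595]
```

View pics/w1c.png

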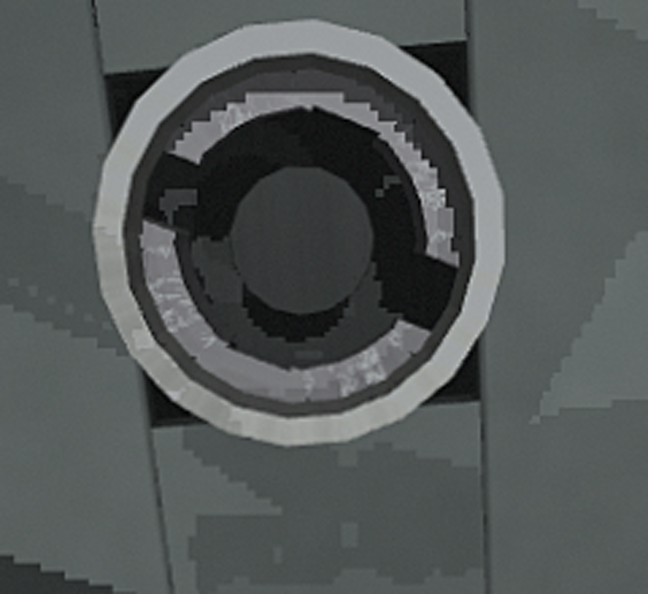

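Run:
```python
from h import *
i=dict(np.load('w1.npz'))
P=lambda x,y,z:at(i,200+x/2.7,y/2.7,z)
for n,L,z in(('rim outer',[(93,232),(505,232),(299,18),(299,446)],.12),('rim inner',[(124,232),(474,232),(299,54),(299,416)],.12)):
    q=np.array([P(*l,z) for l in L]);print(n,q.mean(0),np.linalg.norm(q[0]-q[1]),np.linalg.norm(q[2]-q[3]))
a,b=P(157,188,.1),P(446,297,.1);d=b-a
print('notch',(a+b)/2,np.linalg.norm(d),np.degrees(np.arctan2(d[1],d[0])))
for s,t in (((203,163),(400,322)),((180,230),(428,253))):
    a,b=P(*s,.1),P(*t,.1);d=b-a;print((a+b)/2,np.linalg.norm(d),np.degrees(np.arctan2(d[1],d[0])))
# canister from w0: TCP moved by known; rebuild camera pose by shifting
w=dict(i);R=cv2.Rodrigues(i['rvec'])[0];c=-R.T@np.ravel(i['tvec'])
c0=c+np.array([.574565,0,.220308])-np.array([.48579,-.22459,.17166]);print(c0)
w['tvec']=-R@c0
print('can',at(w,316,37,.058),at(w,316,37,.056))
p,q=at(w,308,66,.09),at(w,331,0,.09);print('bar',(p+q)/2,np.linalg.norm(p-q),np.degrees(np.arctan2(*(q-p)[1::-1])))
```

```text
rim outer [ 0.48206505 -0.14607077  0.12      ] 0.08596983403193731 0.08658452783012707
rim inner [ 0.48207224 -0.14608719  0.12      ] 0.07296354438328642 0.07318899226927876
notch [ 0.4827951  -0.14749437  0.1       ] 0.07048709923501478 -20.104832776239597
[ 0.48279905 -0.14774142  0.1       ] 0.05722437980896859 -38.097449716929944
[ 0.48297064 -0.14715245  0.1       ] 0.057027616105640375 -5.149199107852787
[0.57434737 0.08029004 0.37396514]
can [0.57355768 0.11874643 0.058     ] [0.57355268 0.11898985 0.056     ]
bar [0.57608055 0.11729317 0.09      ] 0.04964999010513811 69.78941684327094
```

The notches lie at a yaw of about -21°, the port at (0.482,-0.146), and the ring sizes agree with the ones given. The canister is at (0.574,0.118), yaw about 70.5°. Moving over it now.

Request:
send_rows(linear=[[0,0,-0.12],[0.1,0.02,-0.15],[0.22,0.06,-0.15],[0.34,0.1,-0.15],[0.46,0.14,-0.15]], turn=[[0,0,0],[0,0,0],[0,0,0],[0,0,0],[0,0,0]], hand=[0,0,0,0,0])

```text
t: 1.45
eef_pos: [0.5283, -0.0844, 0.2181]
tool_rot: [[-0.001, 1.0, 0.004], [1.0, 0.001, -0.0], [-0.0, 0.004, -1.0]]
force: [0.4, 0.4, 0.6]
gripper_width: 1.001
```

Request:
send_rows(linear=[[0.12,0.03,0],[0.24,0.06,0],[0.36,0.09,0],[0.47,0.12,0],[0.47,0.12,0]], turn=[[0,0,0],[0,0,0],[0,0,0],[0,0,0],[0,0,0]], hand=[0,0,0,0,0])

```text
t: 1.87
eef_pos: [0.5648, 0.0611, 0.2174]
tool_rot: [[-0.007, 1.0, 0.004], [1.0, 0.007, 0.003], [0.003, 0.004, -1.0]]
force: [-0.1, 1.1, 0.5]
gripper_width: 1.0
```

Run:
```python
from h import *
print(get_obs()['eef_pos'],get_obs()['force'])
i=camera_info('wrist');im=snap('wrist','w2')
np.savez('w2.npz',**{k:np.array(v) for k,v in i.items()})
print(proj(i,[.574,.118,.09]))
u,v=proj(i,[.574,.118,.09])[0];x=int(np.clip(u-80,0,480));y=int(np.clip(v-80,0,240));print(x,y)
cv2.imwrite('pics/w2c.png',cv2.resize(im[y:y+160,x:x+160,::-1],None,fx=3.5,fy=3.5,interpolation=cv2.INTER_CUBIC))
```

```text
[0.56480913 0.06113081 0.21743034] [-0.05072874  1.10084594  0.50018016]
[[328.90440931 116.12074097]]
248 36
```

View pics/w2c.png

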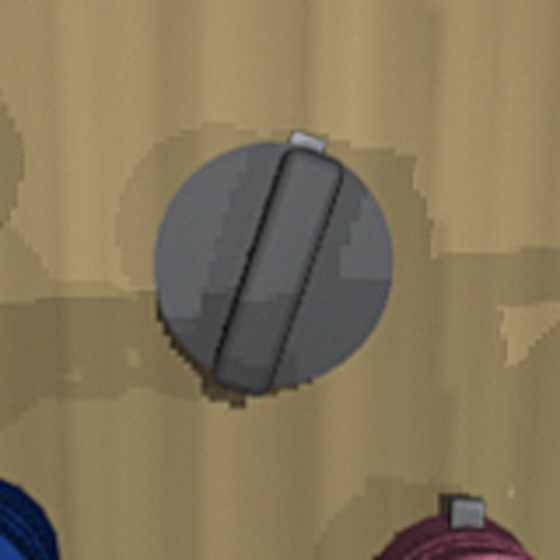

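Run:
```python
from h import *
i=dict(np.load('w2.npz'))
P=lambda x,y,z:at(i,248+x/3.5,36+y/3.5,z)
print('cap',P(274,263,.058)); p,q=P(243,388,.09),P(315,158,.09)
print('bar',(p+q)/2,np.linalg.norm(p-q),np.degrees(np.arctan2(*(q-p)[1::-1])))
o=get_obs();print(o['eef_pos'],o['tool_rot'],o['qpos'])
```

```text
cap [0.57282916 0.11965452 0.058     ]
bar [0.57284872 0.11904147 0.09      ] 0.053216709969832125 73.20389339522681
[0.56396738 0.05826083 0.21723164] [[-6.68232469e-03  9.99973570e-01  2.86465954e-03]
 [ 9.99977316e-01  6.67987316e-03  8.64499464e-04]
 [ 8.45341053e-04  2.87037142e-03 -9.99995523e-01]] [4.71501363e+00 1.76401316e+01 9.11898419e+01 3.79393586e-02
 7.10023811e+01 4.31991328e+00]
```

Request:
send_rows(linear=[[0.1,0.015,0],[0.217,0.03,0],[0.217,0.03,0],[0.217,0.03,0.1],[0.217,0.03,0.2]], turn=[[0,0,0.019],[0,0,0.038],[0,0,0.047],[0,0,0.047],[0,0,0.047]], hand=[0,0,0,0,0])

```text
t: 2.33
eef_pos: [0.5737, 0.1199, 0.1582]
tool_rot: [[0.289, 0.957, 0.007], [0.957, -0.289, 0.001], [0.003, 0.007, -1.0]]
force: [0.8, -0.0, -0.1]
gripper_width: 0.997
```

```bash
python3 -c "
from h import *
o=get_obs();R=o['tool_rot'];print(o['eef_pos'],R,np.degrees(np.arctan2(R[1][0],R[0][0])))"
```

```text
[0.57372916 0.11994849 0.15823196] [[ 2.89432708e-01  9.57170959e-01  7.24311348e-03]
 [ 9.57193915e-01 -2.89446147e-01  8.58637017e-04]
 [ 2.91835371e-03  6.68454652e-03 -9.99973400e-01]] 73.17593010392217
```

Request:
send_rows(linear=[[0,0,0.1],[0,0,0.18],[0,0,0.235],[0,0,0.252],[0,0,0.252]], turn=[[0,0,0],[0,0,0],[0,0,0],[0,0,0],[0,0,0]], hand=[0,0,0,0,0])

```text
t: 2.75
eef_pos: [0.5715, 0.1188, 0.0798]
tool_rot: [[0.291, 0.957, -0.002], [0.957, -0.291, -0.001], [-0.001, -0.001, -1.0]]
force: [-0.8, 0.6, -0.8]
gripper_width: 1.003
```

Request:
send_rows(linear=[[0,0,0],[0,0,0],[0,0,0],[0,0,0],[0,0,0]], turn=[[0,0,0],[0,0,0],[0,0,0],[0,0,0],[0,0,0]], hand=[255,255,255,255,255])

```text
t: 3.17
eef_pos: [0.5725, 0.1192, 0.0812]
tool_rot: [[0.291, 0.957, 0.002], [0.957, -0.291, 0.0], [0.001, 0.001, -1.0]]
force: [0.2, 0.3, 0.0]
gripper_width: 0.297
```

Request:
send_rows(linear=[[0,0,0],[0,0,0],[0,0,0],[0,0,0],[0,0,0]], turn=[[0,0,0],[0,0,0],[0,0,0],[0,0,0],[0,0,0]], hand=[255,255,255,255,255])

```text
t: 3.58
eef_pos: [0.572, 0.1191, 0.0803]
tool_rot: [[0.291, 0.957, -0.0], [0.957, -0.291, -0.0], [-0.0, -0.0, -1.0]]
force: [-0.3, -0.3, 0.4]
gripper_width: 0.0
```

Run:
```python
from h import *
a=snap('scene','s3');b=snap('side','d3');c=snap('wrist','w3')
f=lambda m,x,y,w,h,s:cv2.resize(m[y:y+h,x:x+w,::-1],None,fx=s,fy=s,interpolation=cv2.INTER_CUBIC)
cv2.imwrite('pics/c3.png',np.vstack([np.hstack([f(a,290,170,100,100,3),f(b,270,120,100,100,3)]),f(c,120,80,400,200,1.5)[:300]]))
print(get_obs()['gripper_width'])
```

```text
0.00018323763470149697
```

View pics/c3.png

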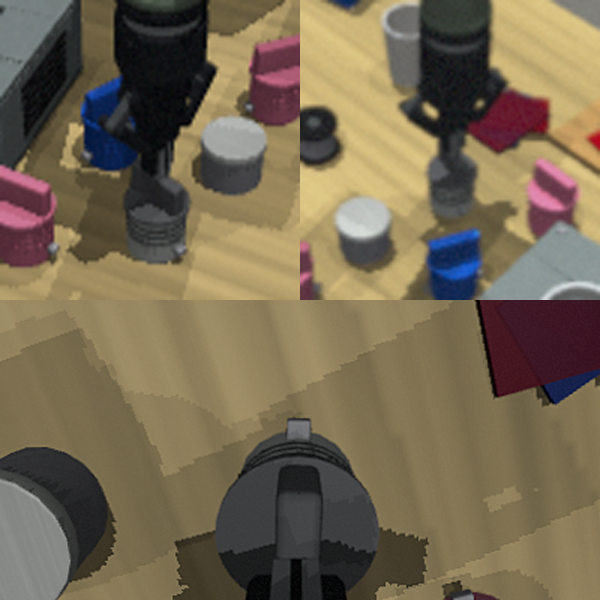

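Wrist crop: the canister is upright, and its bar top at about (300,510) in the crop ends between the fingers. Yet the opening reads 0. A small lift will show whether it is held, by its weight.

Request:
send_rows(linear=[[0,0,-0.03],[0,0,-0.06],[0,0,-0.1],[0,0,-0.1],[0,0,-0.1]], turn=[[0,0,0],[0,0,0],[0,0,0],[0,0,0],[0,0,0]], hand=[255,255,255,255,255])

```text
t: 4.15
eef_pos: [0.5728, 0.1192, 0.1117]
tool_rot: [[0.291, 0.957, 0.003], [0.957, -0.291, 0.001], [0.001, 0.003, -1.0]]
force: [0.3, 0.1, -0.3]
gripper_width: 0.003
```

Run:
```python
from h import *
F=[]
for k in range(5):
    a=grab_frame('side');F.append(get_obs()['force'])
print(np.mean(F,0),np.std(F,0))
c=snap('wrist','w4');o=get_obs();print(o['gripper_width'],o['eef_pos'])
f=lambda m,x,y,w,h,s:cv2.resize(m[y:y+h,x:x+w,::-1],None,fx=s,fy=s,interpolation=cv2.INTER_CUBIC)
cv2.imwrite('pics/c4.png',np.hstack([f(a,290,110,75,100,5),f(c,240,120,160,200,2.5)]))
```

```text
[-0.17948352  0.19168859 -0.01810484] [0.54353566 0.33141569 0.70400832]
-0.0026607140270070396 [0.57168353 0.11903245 0.10978431]
```

View pics/c4.png

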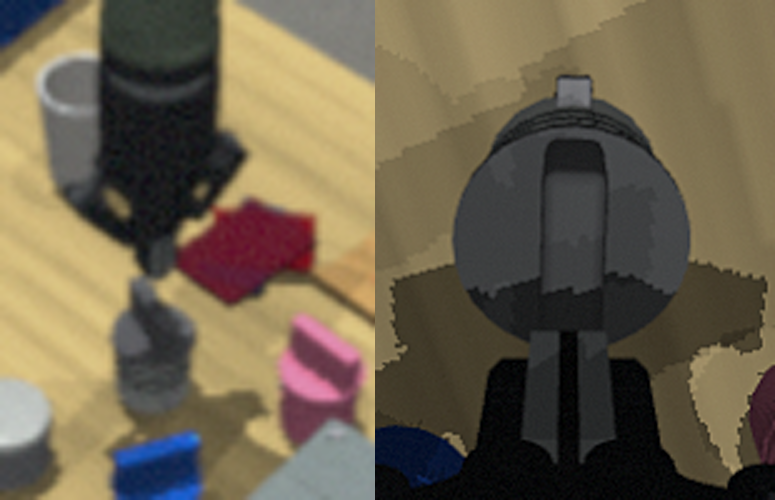

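Run:
```python
from h import *
i=camera_info('wrist')
P=lambda x,y,z:at(i,240+(x-375)/2.5,120+y/2.5,z)
print('cap',P(571,240,.058),'w',np.linalg.norm(P(453,240,.058)-P(690,240,.058)),'tip',P(571,345,.09),'bar far',P(574,172,.09),'lug',P(575,92,.018),'w bar',np.linalg.norm(P(542,200,.09)-P(605,200,.09)))
o=get_obs();x=o['eef_pos'];print(x,(proj(i,x)[0]-[240,120])*2.5+[375,0],(proj(i,x+o['tool_rot'][:,2]*.019)[0]-[240,120])*2.5+[375,0])
D=camera_info('side');print('side tcp in crop',(proj(D,x)[0]-[290,110])*5,(proj(D,x-[0,0,.019])[0]-[290,110])*5,'can bar top',(proj(D,[.573,.119,.09])[0]-[290,110])*5)
```

```text
cap [0.57289275 0.12004785 0.058     ] w 0.059606206705177425 tip [0.56918331 0.10801763 0.09      ] bar far [0.58134611 0.14607129 0.09      ] lug [0.58263369 0.14801759 0.018     ] w bar 0.013153248879993635
[0.57168353 0.11903245 0.10978431] [567.14058607 341.31799489] [567.24258216 300.23400123]
side tcp in crop [148.26971975 281.37014535] [147.90471683 300.91435691] can bar top [149.2789097  300.76455234]
```

The canister has not moved: (0.573,0.120), directly under the TCP. The jaws shut just above the bar. In these images the fingertips sit about 10-18 mm *behind* the reported TCP, not 19 mm ahead of it, so the stated tool length doesn't hold. I'll open, go about 28 mm lower than before, and use the opening reading as the check.

Request:
send_rows(linear=[[0,0,0],[0,0,0],[0,0,0],[0,0,0],[0,0,0]], turn=[[0,0,0],[0,0,0],[0,0,0],[0,0,0],[0,0,0]], hand=[0,0,0,0,0])

```text
t: 4.87
eef_pos: [0.572, 0.1191, 0.1103]
tool_rot: [[0.291, 0.957, 0.0], [0.957, -0.291, -0.0], [0.0, 0.0, -1.0]]
force: [-0.6, -0.0, -0.3]
gripper_width: 0.708
```

Request:
send_rows(linear=[[0,0,0.04],[0,0,0.08],[0,0,0.12],[0,0,0.16],[0,0,0.193]], turn=[[0,0,0],[0,0,0],[0,0,0],[0,0,0],[0,0,0]], hand=[0,0,0,0,0])

```text
t: 5.28
eef_pos: [0.5718, 0.1191, 0.0516]
tool_rot: [[0.291, 0.957, -0.0], [0.957, -0.291, -0.0], [-0.0, -0.0, -1.0]]
force: [-0.2, 0.1, -0.4]
gripper_width: 0.999
```

Run:
```python
from h import *
b=snap('side','d5');a=snap('scene','s5');c=snap('wrist','w5')
o=get_obs();print(o['eef_pos'],o['force'],o['gripper_width'])
f=lambda m,x,y,w,h,s:cv2.resize(m[y:y+h,x:x+w,::-1],None,fx=s,fy=s,interpolation=cv2.INTER_CUBIC)
cv2.imwrite('pics/c5.png',np.vstack([np.hstack([f(b,280,130,75,60,5),f(a,305,190,75,60,5)]),f(c,120,110,400,160,1.875)]))
```

```text
[0.57156206 0.11902446 0.05179949] [-0.00315965  0.41843005  0.82197294] 0.9969554178264141
```

View pics/c5.png

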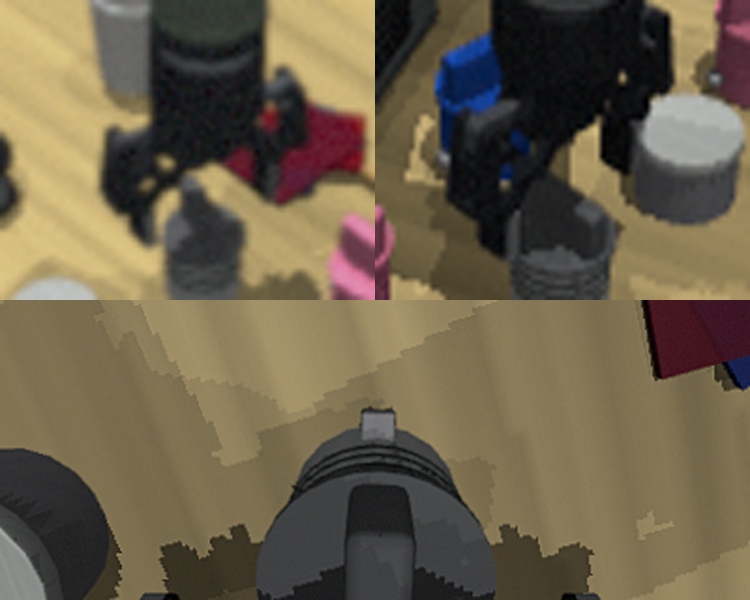

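The open fingers now straddle the bar, with the tips near cap level and clear of the tin. Closing.

Request:
send_rows(linear=[[0,0,0],[0,0,0],[0,0,0],[0,0,0],[0,0,0]], turn=[[0,0,0],[0,0,0],[0,0,0],[0,0,0],[0,0,0]], hand=[255,255,255,255,255])

```text
t: 5.85
eef_pos: [0.5723, 0.1191, 0.0529]
tool_rot: [[0.291, 0.957, 0.001], [0.957, -0.291, 0.0], [0.0, 0.001, -1.0]]
force: [-0.7, 0.6, -0.5]
gripper_width: 0.299
```

Request:
send_rows(linear=[[0,0,0],[0,0,0],[0,0,0],[0,0,0],[0,0,0]], turn=[[0,0,0],[0,0,0],[0,0,0],[0,0,0],[0,0,0]], hand=[255,255,255,255,255])

```text
t: 6.27
eef_pos: [0.5724, 0.1192, 0.0529]
tool_rot: [[0.291, 0.957, 0.001], [0.957, -0.291, 0.0], [0.001, 0.001, -1.0]]
force: [1.0, -0.5, 4.5]
gripper_width: 0.152
```

The bar is gripped: opening 0.152, about 13 mm. Lifting and carrying to the port.

Request:
send_rows(linear=[[0,0,-0.08],[0,0,-0.2],[0,0,-0.33],[0,0,-0.45],[0,0,-0.557]], turn=[[0,0,0],[0,0,0],[0,0,0],[0,0,0],[0,0,0]], hand=[255,255,255,255,255])

```text
t: 6.68
eef_pos: [0.5716, 0.119, 0.221]
tool_rot: [[0.291, 0.957, -0.0], [0.957, -0.291, -0.0], [-0.0, -0.0, -1.0]]
force: [0.9, -0.3, -1.7]
gripper_width: 0.15
```

Request:
send_rows(linear=[[-0.08,-0.003,0],[-0.18,-0.006,0],[-0.28,-0.009,0],[-0.38,-0.012,0],[-0.48,-0.015,0]], turn=[[0,0,0],[0,0,0],[0,0,0],[0,0,0],[0,0,0]], hand=[255,255,255,255,255])

```text
t: 7.1
eef_pos: [0.5244, -0.0184, 0.2185]
tool_rot: [[0.29, 0.957, -0.002], [0.957, -0.29, 0.0], [-0.001, -0.002, -1.0]]
force: [-0.2, -0.1, -1.1]
gripper_width: 0.153
```

Request:
send_rows(linear=[[-0.1,-0.003,0],[-0.2,-0.006,0],[-0.3,-0.009,0],[-0.4,-0.012,0],[-0.455,-0.014,0]], turn=[[0,0,0],[0,0,0],[0,0,0],[0,0,0],[0,0,0]], hand=[255,255,255,255,255])

```text
t: 7.52
eef_pos: [0.4801, -0.149, 0.2185]
tool_rot: [[0.293, 0.956, -0.003], [0.956, -0.293, -0.001], [-0.001, -0.002, -1.0]]
force: [0.1, 0.9, -2.7]
gripper_width: 0.15
```

Request:
send_rows(linear=[[0,0,0],[0,0,0],[0,0,0],[0,0,0],[0,0,0]], turn=[[0,0,-0.018],[0,0,-0.036],[0,0,-0.054],[0,0,-0.072],[0,0,-0.09]], hand=[255,255,255,255,255])

```text
t: 7.93
eef_pos: [0.4812, -0.1466, 0.2185]
tool_rot: [[-0.272, 0.962, -0.002], [0.962, 0.272, 0.001], [0.001, -0.002, -1.0]]
force: [-0.4, 0.3, -1.6]
gripper_width: 0.154
```

Request:
send_rows(linear=[[0,0,0],[0,0,0],[0,0,0],[0,0,0],[0,0,0]], turn=[[0,0,-0.018],[0,0,-0.036],[0,0,-0.054],[0,0,-0.072],[0,0,-0.09]], hand=[255,255,255,255,255])

```text
t: 8.35
eef_pos: [0.4813, -0.1465, 0.2184]
tool_rot: [[-0.745, 0.667, -0.002], [0.667, 0.745, 0.001], [0.002, -0.001, -1.0]]
force: [0.2, -0.2, -1.3]
gripper_width: 0.156
```

Request:
send_rows(linear=[[0,0,0],[0,0,0],[0,0,0],[0,0,0],[0,0,0]], turn=[[0,0,-0.018],[0,0,-0.036],[0,0,-0.054],[0,0,-0.058],[0,0,-0.058]], hand=[255,255,255,255,255])

```text
t: 8.77
eef_pos: [0.4813, -0.1465, 0.2185]
tool_rot: [[-0.932, 0.362, -0.002], [0.362, 0.932, 0.001], [0.002, -0.0, -1.0]]
force: [0.7, 0.4, -3.5]
gripper_width: 0.15
```

Run:
```python
from h import *
F=[];X=[]
for k in range(3):
    a=grab_frame('scene');o=get_obs();F.append(o['force']);X.append(o['eef_pos'])
i=camera_info('wrist');c=snap('wrist','w6');b=snap('side','d6');o=get_obs();R=np.array(o['tool_rot'])
print(np.mean(F,0),np.mean(X,0),np.degrees(np.arctan2(R[1,0],R[0,0])),o['qpos'],o['gripper_width'])
f=lambda m,x,y,w,h,s:cv2.resize(m[y:y+h,x:x+w,::-1],None,fx=s,fy=s,interpolation=cv2.INTER_CUBIC)
cv2.imwrite('pics/c6.png',np.vstack([np.hstack([f(b,310,150,100,100,4),f(a,225,110,100,100,4)])[:300],f(c,120,100,400,150,2)]))
z=X[-1][2]-.0525
# projected rim-centre in wrist img
print((proj(i,[[.4823,-.1466,.12],[*X[-1][:2],z+.058]])-[120,100])*2+[0,300])
```

```text
[-0.40217213 -0.03794129 -2.44123268] [ 0.48155563 -0.14655919  0.21882588] 158.7299380696198 [-1.82388232e+01  1.19718291e+01  9.87889886e+01 -5.11414176e-04
  6.92717566e+01 -8.69685807e+01] 0.15472993176020605
[[396.87020501 494.65641902]
 [397.292233   626.77884464]]
```

View pics/c6.png

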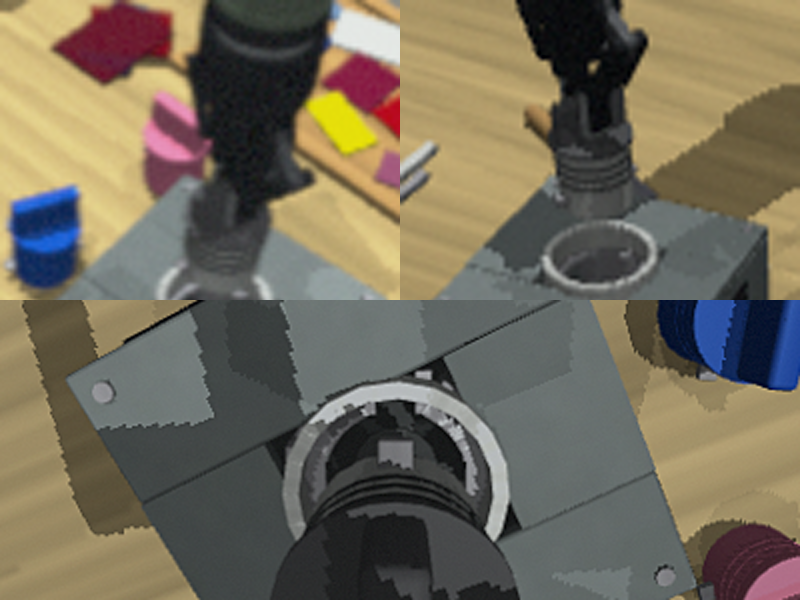

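The canister is held upright (about 2.4 N) and centred over the port. A lug points at a notch. Descending in steps while watching the force.

Request:
send_rows(linear=[[0,0,0.05],[0,0,0.1],[0,0,0.14],[0,0,0.17],[0,0,0.17]], turn=[[0,0,0],[0,0,0],[0,0,0],[0,0,0],[0,0,0]], hand=[255,255,255,255,255])

```text
t: 9.43
eef_pos: [0.4808, -0.1463, 0.1666]
tool_rot: [[-0.932, 0.362, -0.004], [0.362, 0.932, 0.001], [0.004, -0.0, -1.0]]
force: [0.4, 0.1, -2.5]
gripper_width: 0.153
```

Request:
send_rows(linear=[[0,0,0.02],[0,0,0.04],[0,0,0.06],[0,0,0.073],[0,0,0.073]], turn=[[0,0,0],[0,0,0],[0,0,0],[0,0,0],[0,0,0]], hand=[255,255,255,255,255])

```text
t: 9.85
eef_pos: [0.482, -0.1466, 0.1459]
tool_rot: [[-0.932, 0.362, -0.0], [0.362, 0.932, 0.0], [0.001, 0.0, -1.0]]
force: [0.6, -0.3, -2.5]
gripper_width: 0.152
```

Request:
send_rows(linear=[[0,0,0.006],[0,0,0.012],[0,0,0.018],[0,0,0.024],[0,0,0.024]], turn=[[0,0,0],[0,0,0],[0,0,0],[0,0,0],[0,0,0]], hand=[255,255,255,255,255])

```text
t: 10.27
eef_pos: [0.482, -0.1467, 0.1392]
tool_rot: [[-0.932, 0.362, -0.0], [0.362, 0.932, 0.0], [0.0, 0.0, -1.0]]
force: [-0.4, 1.0, -3.0]
gripper_width: 0.152
```

No contact yet. Three mm more should reach either the collar's top or the plate.

Request:
send_rows(linear=[[0,0,0.003],[0,0,0.006],[0,0,0.009],[0,0,0.01],[0,0,0.01]], turn=[[0,0,0],[0,0,0],[0,0,0],[0,0,0],[0,0,0]], hand=[255,255,255,255,255])

```text
t: 10.68
eef_pos: [0.4821, -0.1467, 0.1364]
tool_rot: [[-0.932, 0.362, 0.0], [0.362, 0.932, -0.0], [-0.0, 0.0, -1.0]]
force: [0.1, 0.2, -2.1]
gripper_width: 0.151
```

Request:
send_rows(linear=[[0,0,0.003],[0,0,0.006],[0,0,0.009],[0,0,0.01],[0,0,0.01]], turn=[[0,0,0],[0,0,0],[0,0,0],[0,0,0],[0,0,0]], hand=[255,255,255,255,255])

```text
t: 11.1
eef_pos: [0.4822, -0.1468, 0.1338]
tool_rot: [[-0.932, 0.362, 0.001], [0.362, 0.932, -0.0], [-0.001, 0.0, -1.0]]
force: [-1.2, 0.6, 3.0]
gripper_width: 0.152
```

The force is up about 5 N at 6-7 mm below collar-top height, which matches the spring plate, so the lugs are in the notches. Pressing to about 11.5 mm.

Request:
send_rows(linear=[[0,0,0.006],[0,0,0.012],[0,0,0.018],[0,0,0.023],[0,0,0.023]], turn=[[0,0,0],[0,0,0],[0,0,0],[0,0,0],[0,0,0]], hand=[255,255,255,255,255])

```text
t: 11.52
eef_pos: [0.4823, -0.1468, 0.1269]
tool_rot: [[-0.932, 0.362, 0.001], [0.362, 0.932, -0.0], [-0.001, 0.0, -1.0]]
force: [-1.8, 0.8, 8.2]
gripper_width: 0.157
```

Request:
send_rows(linear=[[0,0,0.004],[0,0,0.008],[0,0,0.012],[0,0,0.012],[0,0,0.012]], turn=[[0,0,0],[0,0,0],[0,0,0],[0,0,0],[0,0,0]], hand=[255,255,255,255,255])

```text
t: 11.93
eef_pos: [0.4823, -0.1468, 0.1238]
tool_rot: [[-0.932, 0.362, 0.001], [0.362, 0.932, -0.0], [-0.001, 0.0, -1.0]]
force: [-1.7, 0.9, 9.2]
gripper_width: 0.147
```

Run:
```python
from h import *
F=[];X=[];M=[]
for k in range(4):
    a=grab_frame('scene');o=get_obs();F.append(o['force']);X.append(o['eef_pos']);M.append(o['moment'])
print(np.mean(F,0),np.mean(X,0),np.mean(M,0))
```

```text
[-2.18120678  0.99502006  9.0612253 ] [ 0.48233768 -0.14680898  0.12380095] [ 0.15764013  0.48343087 -0.01147712]
```

The spring force is about 11.5 N, so the plate is about 11.3 mm down and the lugs are below the collar. Turning clockwise.

Request:
send_rows(linear=[[0,0,0],[0,0,0],[0,0,0],[0,0,0],[0,0,0]], turn=[[0,0,0.008],[0,0,0.018],[0,0,0.028],[0,0,0.04],[0,0,0.05]], hand=[255,255,255,255,255])

```text
t: 12.55
eef_pos: [0.4831, -0.1472, 0.1241]
tool_rot: [[-0.773, 0.635, 0.003], [0.635, 0.773, -0.001], [-0.003, 0.001, -1.0]]
force: [-0.6, 0.5, 9.3]
gripper_width: 0.154
```

```bash
cat > st.py <<'E'
from h import *
F=[];X=[];M=[]
for k in range(3):
    a=grab_frame('scene');o=get_obs();F.append(o['force']);X.append(o['eef_pos']);M.append(o['moment'])
R=o['tool_rot'];print(o['t'],np.mean(F,0).round(2),np.mean(X,0).round(4),np.mean(M,0).round(3),'yaw',np.degrees(np.arctan2(R[1][0],R[0][0])),o['gripper_width'])
E
python3 st.py
```

```text
12.7 [-1.73 -0.29  9.33] [ 0.4831 -0.1472  0.1241] [ 0.019  0.272 -0.061] yaw 140.74040084474092 0.15361621412368756
```

It turns freely past the ±6° play, so the lugs are under the collar. Continuing.

Request:
send_rows(linear=[[0,0,0],[0,0,0],[0,0,0],[0,0,0],[0,0,0]], turn=[[0,0,0.016],[0,0,0.032],[0,0,0.048],[0,0,0.064],[0,0,0.08]], hand=[255,255,255,255,255])

```text
t: 13.12
eef_pos: [0.4834, -0.1475, 0.1242]
tool_rot: [[-0.37, 0.929, 0.004], [0.929, 0.37, -0.002], [-0.003, 0.003, -1.0]]
force: [-1.1, -0.7, 9.7]
gripper_width: 0.15
```

Request:
send_rows(linear=[[0,0,0],[0,0,0],[0,0,0],[0,0,0],[0,0,0]], turn=[[0,0,0.016],[0,0,0.032],[0,0,0.048],[0,0,0.064],[0,0,0.08]], hand=[255,255,255,255,255])

```text
t: 13.53
eef_pos: [0.4833, -0.1475, 0.1242]
tool_rot: [[0.123, 0.992, 0.003], [0.992, -0.123, -0.002], [-0.001, 0.003, -1.0]]
force: [-0.5, -2.2, 10.3]
gripper_width: 0.151
```

```bash
python3 st.py
```

```text
13.6833 [-0.63 -0.75  9.37] [ 0.4833 -0.1475  0.1242] [-0.154  0.3   -0.03 ] yaw 83.14047211905341 0.15383152222600954
```

Request:
send_rows(linear=[[0,0,0],[0,0,0],[0,0,0],[0,0,0],[0,0,0]], turn=[[0,0,0.01],[0,0,0.02],[0,0,0.03],[0,0,0.039],[0,0,0.039]], hand=[255,255,255,255,255])

```text
t: 14.1
eef_pos: [0.4829, -0.1473, 0.124]
tool_rot: [[0.358, 0.934, 0.002], [0.934, -0.358, -0.001], [-0.001, 0.003, -1.0]]
force: [-1.7, -0.3, 9.8]
gripper_width: 0.154
```

Request:
send_rows(linear=[[0,0,0],[0,0,0],[0,0,0],[0,0,0],[0,0,0]], turn=[[0,0,0.003],[0,0,0.006],[0,0,0.009],[0,0,0.01],[0,0,0.01]], hand=[255,255,255,255,255])

```text
t: 14.52
eef_pos: [0.4828, -0.1473, 0.124]
tool_rot: [[0.414, 0.91, 0.002], [0.91, -0.414, -0.001], [-0.0, 0.003, -1.0]]
force: [-1.8, -0.3, 9.0]
gripper_width: 0.151
```

```bash
python3 st.py
```

```text
14.6667 [-2.2   0.07  9.73] [ 0.4828 -0.1473  0.124 ] [-0.06   0.405  0.162] yaw 65.57159472946444 0.1484004922425844
```

Request:
send_rows(linear=[[0,0,0],[0,0,0],[0,0,0],[0,0,0],[0,0,0]], turn=[[0,0,0.002],[0,0,0.004],[0,0,0.006],[0,0,0.006],[0,0,0.006]], hand=[255,255,255,255,255])

```text
t: 15.08
eef_pos: [0.4821, -0.1468, 0.124]
tool_rot: [[0.447, 0.894, 0.001], [0.894, -0.447, -0.001], [-0.0, 0.001, -1.0]]
force: [-3.4, 1.4, 10.1]
gripper_width: 0.158
```

```bash
python3 st.py
```

```text
15.2333 [-3.09  1.64 10.86] [ 0.4821 -0.1468  0.124 ] [0.2   0.6   0.409] yaw 63.44625619828976 0.15006501370146366
```

Stop felt: the moment about z rose to 0.41 N m. Backing off 2°, then easing up.

Request:
send_rows(linear=[[0,0,0],[0,0,0],[0,0,-0.007],[0,0,-0.014],[0,0,-0.014]], turn=[[0,0,-0.003],[0,0,-0.006],[0,0,-0.006],[0,0,-0.006],[0,0,-0.006]], hand=[255,255,255,255,255])

```text
t: 15.65
eef_pos: [0.4823, -0.1468, 0.128]
tool_rot: [[0.414, 0.91, 0.001], [0.91, -0.414, -0.0], [0.0, 0.001, -1.0]]
force: [-2.2, 0.5, 6.5]
gripper_width: 0.151
```

```bash
python3 st.py
```

```text
15.8 [-1.31  0.43  7.05] [ 0.4823 -0.1468  0.1278] [ 0.084  0.392 -0.061] yaw 65.51220857122264 0.15630817117457177
```

Request:
send_rows(linear=[[0,0,-0.004],[0,0,-0.007],[0,0,-0.007],[0,0,-0.007],[0,0,-0.007]], turn=[[0,0,0],[0,0,0],[0,0,0],[0,0,0],[0,0,0]], hand=[255,255,255,255,255])

```text
t: 16.22
eef_pos: [0.4823, -0.1468, 0.1296]
tool_rot: [[0.414, 0.91, 0.001], [0.91, -0.414, -0.0], [0.0, 0.001, -1.0]]
force: [-1.6, 0.3, 5.7]
gripper_width: 0.15
```

```bash
python3 st.py
```

```text
16.3667 [-1.34 -0.08  6.52] [ 0.4822 -0.1468  0.1296] [ 0.081  0.343 -0.003] yaw 65.51907078042952 0.15394382129094694
```

The plate is at about 6.5 mm, higher than the 9 mm at the collar's underside, so the lugs are rising into the pockets. A bit more, then release.

Request:
send_rows(linear=[[0,0,-0.002],[0,0,-0.004],[0,0,-0.006],[0,0,-0.006],[0,0,-0.006]], turn=[[0,0,0],[0,0,0],[0,0,0],[0,0,0],[0,0,0]], hand=[255,255,255,255,255])

```text
t: 16.78
eef_pos: [0.4822, -0.1468, 0.1309]
tool_rot: [[0.414, 0.91, 0.0], [0.91, -0.414, -0.0], [0.0, 0.0, -1.0]]
force: [-0.5, -0.4, 1.8]
gripper_width: 0.151
```

```bash
python3 st.py
```

```text
16.9333 [0.08 0.21 1.88] [ 0.4822 -0.1468  0.1309] [-0.033  0.007 -0.05 ] yaw 65.51647305631808 0.14652770222644845
```

The load passed to the collar (6.5 → 1.9 N) at the expected height, so it is seated in the pockets. Opening and retreating.

Request:
send_rows(linear=[[0,0,0],[0,0,0],[0,0,0],[0,0,0],[0,0,0]], turn=[[0,0,0],[0,0,0],[0,0,0],[0,0,0],[0,0,0]], hand=[0,0,0,0,0])

```text
t: 17.35
eef_pos: [0.482, -0.1467, 0.1309]
tool_rot: [[0.414, 0.91, -0.0], [0.91, -0.414, 0.0], [0.0, -0.0, -1.0]]
force: [0.9, 0.7, 0.1]
gripper_width: 0.852
```

Request:
send_rows(linear=[[0,0,-0.03],[0,0,-0.08],[0,0,-0.15],[0,0,-0.25],[0,0,-0.35]], turn=[[0,0,0],[0,0,0],[0,0,0],[0,0,0],[0,0,0]], hand=[0,0,0,0,0])

```text
t: 17.77
eef_pos: [0.4816, -0.1465, 0.2374]
tool_rot: [[0.414, 0.91, -0.001], [0.91, -0.414, 0.0], [-0.0, -0.001, -1.0]]
force: [1.6, 0.1, -0.7]
gripper_width: 0.997
```

Request:
send_rows(linear=[[-0.1,0,0],[-0.2,0,0],[-0.25,0,0],[-0.25,0,0],[-0.25,0,0]], turn=[[0,0,0],[0,0,0],[0,0,0],[0,0,0],[0,0,0]], hand=[0,0,0,0,0])

```text
t: 18.18
eef_pos: [0.4509, -0.2153, 0.2366]
tool_rot: [[0.416, 0.909, 0.001], [0.909, -0.416, 0.0], [0.001, 0.001, -1.0]]
force: [-1.1, -0.2, -0.7]
gripper_width: 1.001
```

Run:
```python
from h import *
i=camera_info('wrist');c=snap('wrist','w7');a=snap('scene','s7')
f=lambda m,x,y,w,h,s:cv2.resize(m[y:y+h,x:x+w,::-1],None,fx=s,fy=s,interpolation=cv2.INTER_CUBIC)
g=f(c,170,0,300,240,1.667);cv2.imwrite('pics/c7.png',np.hstack([g,f(a,235,130,75,100,4)]))
print(g.shape,(proj(i,[[.4823,-.1468,.136],[.4823,-.1468,.168],[.4823,-.1468,.12]])-[170,0])*1.667)
np.savez('w7.npz',**{k:np.array(v) for k,v in i.items()})
print(get_obs()['force'],get_obs()['gripper_width'])
```

```text
(400, 500, 3) [[244.86697042 153.08670822]
 [244.85029653 154.82898277]
 [244.87383448 152.36955404]]
[-0.43024399 -0.3718519  -1.06818426] 1.001318610185415
```

View pics/c7.png

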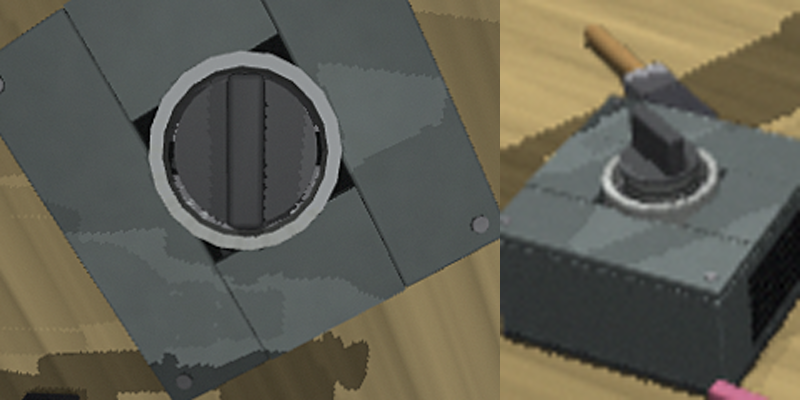

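The canister sits upright and centred in the ring. The bar is a quarter-turn from the notch line, and the cap and bar sizes put the top about 0.17 m up (locked would be 0.168 m). Handing in.

```bash
python3 -c "
from cell import *
print(get_obs()['t']);print(close_job())"
```

```text
18.2833
the job is handed in; nothing more can be done
None
```

I put the grey canister into the extractor's port, locked it and let go. I handed in at 18.3 s, and the hand-in gave no verdict.

**What I did:**
- I found the notches by looking in from above, at about -21° in the world frame. The lugs went straight into them, so I did not have to search by turning.
- I pressed the plate down about 11 mm and turned the canister clockwise about 95° until it stopped (0.4 N m). I then backed off 2° and eased it up.

**What the checks showed:**
- **Locked:** while easing up, the force on the tool fell from 6.5 to 1.9 N at the expected locked height. This is the main sign that the lugs are in the pockets.
- **Position:** the last picture shows the canister centred in the ring and upright, with the bar a quarter-turn from the notch line. Nothing touches it.
- **Height:** from the picture, the cap comes out at 0.141 m (0.136 m expected) and the bar top at 0.171 m (0.168 m expected). That is too coarse to confirm the lock by itself.
- **Force:** the tool readings I took stayed below about 12 N throughout.

**What disagreed:** the first grip closed on nothing. The fingertips looked about 10–18 mm behind the reported tool point, not 19 mm ahead as stated. Going 28 mm lower gave a firm grip. The canister was not disturbed, and I saw no bystander move, though I did not measure them again at the end.

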